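# Wipe the rim of a coasting bearing platen

## Robot

A 6-joint arm with a two-finger parallel gripper is mounted at the origin on the work surface. World frame = base frame: x ahead of the robot, y to its left, z up, the work surface at z = 0. Lengths are in m, angles in rad, forces in N, time in s.
With the tool pointing down it reaches from about 0.35 to 0.725 m from the base axis. Payload 4.3 kg.
Tool frame: the origin (TCP) lies at the very end of the fingers, on their centre line; the grasp point (between the pads) lies pinch_z behind it (pinch_z is the distance from the TCP to the grasp point, in m); z points along the fingers, y is the line along which they close (so a half turn about z gives the same grasp; the last joint's range is limited). The gripper opens to 85 mm and grips with 20 to 120 N. Pads are 22 mm wide; open, the fingers measure 114 mm over their backs; the gripper's body (76 mm by 85 mm) begins 54 mm behind the grasp point. The pads swing forward as they close: fully open they stand 13 mm farther back than shut.
Start: joints at [-0.11, 0.377, 0.081, 1.274, 0, 1.46], TCP at [0.575, 0, 0.201] pointing down, gripper open.
Joint ranges: [-2.72, 2.72], [-0.84, 1.66], [-1.02, 1.22], [-1.77, 2.12], [-1.37, 1.28], [-3.14, 3.14]. Speed limits (rad/s): [2.57, 2.57, 3.14, 3.14, 3.14, 3.14].

## Interface

Orientations are given as a unit quaternion [w, x, y, z].
In Python, from rig import * gives the robot as it stands.
- The arm moves only by the shell command python3 -m crank 'ROWS' [FORCE]. ROWS is text: rows parted by semicolons, each of 7 numbers parted by spaces: the shift along the tool's x, y, z normalised to -1 to 1, where 1 is 0.03 m, then the turn, a rotation vector about the tool's x, y, z normalised to -1 to 1, where 1 is 0.12 rad, then the opening, from 0 (shut) to 1 (fully open). In form: dx dy dz rx ry rz grip; .... A call has 1 to 20 rows; each row shifts and turns the commanded pose from where the row before left it, along the tool's axes as they then stand; what a row does not reach is not made up. A row lasts 1/12 s, in which the tool goes at most 41.7 mm and 7.16 degrees, less where a joint would pass 70% of its speed; a pose out of reach is approached as far as the arm can. A call with a number of a shift or a turn outside -1 to 1 is refused whole. A call with a gripper value outside its range is refused whole. The fingers move at their own pace and stop on an object; FORCE is the grip in N (left out, the last holds). Time passes only in rows, so rows that do not move let the fingers close. It gives the time, the measured TCP pose, the force, the opening and the grip force at its end, in the units of the state.
- sense(): the state, without advancing time (a new reading comes with each control period).
- snapshot(name): name is "scene" or "side" or "wrist"; returns a dict with "frame" (420x560x3 uint8, red, green, blue), "fx", "fy", "cx", "cy" (pixels), "rvec" (rotation vector, rad) and "tvec" (3), from world to camera coordinates, as OpenCV has them. Camera axes: x right, y down, z forward; pixel columns grow to the right and rows downward; lengths in m; the calibration is good to about 2 mm. A picture is of the moment at which its call begins. There is no depth.
- close_job(): hands the job in; it is judged then, once.
The state is a dict: "clock": time; "q": joint angles; "joint_vel": joint speeds; "joint_efforts": joint torques, N m; "tool_pos": TCP position; "orientation": TCP orientation; "contact_force": force on the tool from outside, world axes, zero at the start; "ft_torque": the same for the moment, N m; "opening": finger opening in m; "gripper_force": force on a finger pad.
Only numpy, scipy, OpenCV 4.12 (cv2) and the standard library are available. Lean on these libraries where they do the work, as an engineer would, in place of code of your own. Each camera call takes 0.05 s, during which the arm holds its last target. There are 200 camera calls.

## Task

Pick up the white wiping block, use it to give the crank knob a push so that the heavy turntable runs freely at about one turn in three to four seconds, then lay the block against the rim of the off-centre steel platen while it coasts and follow the rim as it runs in and out, always with a light pressure of about 5 newtons (never hard), for at least 3 seconds without a break and on until the turntable has come to a standstill. The program finishes holding the block, with the block still resting lightly against the rim of the stopped platen; leave the other things on the bench alone.

Things in the scene. Friction and masses are not known exactly. Their poses are not given: they have to be found in the camera images.
- block: the wiping block: white nylon square bar 36 x 36 x 120 mm standing upright on the bench at any yaw, with a thin grey line round it 50 mm up; origin at the centre of its underside, z up along the bar; about 0.16 kg; grip it across two parallel faces (36 mm) at about 60 mm above its underside, firmly (40 N or more)
- stand: fixed foot of the turntable, on the bench under its centre; origin on the turntable's rotation axis at bench height (z = 0)
- turntable (a joint): turntable angle about its vertical axis, rad, counter-clockwise positive from above, no stops; push it either way. Grey plate 340 mm across, top 47 mm above the bench, nominally 20 kg; with platen 0.31 kg m2 (hidden, 20 percent less to 40 more). Bearing drag 0.008 N m plus 0.008 N m s/rad: alone it coasts for tens of seconds
- platen: bright steel disc 180 mm across, 40 mm thick, 4.5 kg (hollow), fixed on the turntable; rim 47 to 87 mm above the bench. Origin: centre of its underside, 9 mm off the rotation axis along its own +x: the rim swings 81 to 99 mm from the axis each turn. Oiled rim, friction about 0.06; wiping at 5 N slows it by about 0.15 rad/s per s on average, now less, now more as the offset turns past
- crank: black upright round knob 20 mm across and 40 mm tall standing on top of the platen, 60 mm from the rotation axis on the platen's +x side; origin at the centre of its foot, 87 mm above the bench, its top 127 mm above the bench. It is fixed to the turntable; pushing it sideways turns the turntable
- specimen: bystander: grey concrete cylinder 75 mm across and 150 mm tall, upright; origin at the centre of its underside
- oil: bystander: white plastic bottle 64 mm across and 170 mm tall; origin at the centre of its underside
- mould: bystander: grey plastic tube 112 mm across and 100 mm tall; origin at the centre of its underside
Not all that is in view belongs to the job. Leave any green or pink look-alike of the block alone.

How it is judged:
On the way, in this order (a step that is already met when the one before it is completed fails the run):
1. the turntable runs freely, touched by nothing, at more than 1.3 rad/s either way ((velocity of joint turntable above 1.3 rad/s or velocity of joint turntable below -1.3 rad/s) and contact force between block and crank below 0.2 N and contact force between block and platen below 0.2 N and height (world z) of block above 0.03 m), for 0.2 s.
2. for 3 s without a break the block presses on the turning platen's rim with 2 to 9 N ((velocity of joint turntable above 0.2 rad/s or velocity of joint turntable below -0.2 rad/s) and contact force between block and platen between 2 and 9 N and z of block in the frame of platen below 0.032 m and horizontal distance between block and platen above 0.09 m), for 3 s.
At the end, for the whole second after the job is handed in: The turntable stands still (under 0.06 rad/s) and the block, held upright (within 0.3 rad) in the gripper, its underside 30 mm or more above the bench and at least 8 mm below the platen's top, rests on the rim with 1.5 to 10 N; the fingers do not touch the platen (velocity of joint turntable between -0.06 and 0.06 rad/s and contact force between block and platen between 1.5 and 10 N and z of block in the frame of platen below 0.032 m and horizontal distance between block and platen above 0.09 m and height (world z) of block above 0.03 m and angle between block's own z axis and vertical below 0.3 rad and contact force between block and the fingers above 3 N and contact force between the fingers and platen below 0.5 N); the arm keeps its last pose, push and grip.
It fails at once if the block is pressed or slammed on the platen with more than 25 N (contact force between block and platen above 25 N).
It fails at once if the fingers or the arm drive or stop the platen or its knob in place of the block (contact force between any of the arm, the fingers and platen above 3 N or contact force between the fingers and crank above 3 N).
It fails at once if the turntable runs faster than 3 rad/s (a turn in two seconds) (velocity of joint turntable above 3 rad/s or velocity of joint turntable below -3 rad/s).
It fails at once if a bystander is moved more than 20 mm (distance of any of specimen, oil, mould from where it was at the start of the episode above 0.02 m).
It also fails if it takes over 72 s, if anything falls off the work surface, if the arm or the gripper's body presses on something with over 40 N, if the wrist force passes 120 N, or if a joint passes its speed limit or range.

## Working session

There is one attempt and no reset: what is moved stays moved. The work goes in short steps, Python scripts to look and compute and a shell command to move; the robot and the scene stay as the last step left them, time stands still between calls to the robot, and variables do not carry over. Pictures are saved under pics/ and viewed, at most 10 in all, crops included, and the job is handed in when it is done.

```bash
ls; mkdir -p pics; python3 - <<'E'
from rig import *
import cv2,numpy as np
s=sense();print({k:np.round(v,3).tolist() for k,v in s.items()})
ims=[]
for n in("scene","side"):
    d=snapshot(n);cv2.imwrite(f"pics/{n}0.png",d["frame"][:,:,::-1]);print(n,d["fx"],d["fy"],d["cx"],d["cy"],d["rvec"],d["tvec"])
E
```

```text
pics
{'clock': 0.0, 'q': [-0.11, 0.378, 0.08, 1.274, 0.0, 1.46], 'joint_vel': [0.001, -0.001, -0.001, -0.0, -0.0, -0.0], 'joint_efforts': [0.001, -46.36, 26.988, 0.021, -0.0, -0.0], 'tool_pos': [0.574, 0.0, 0.2], 'orientation': [-0.001, 0.707, 0.707, -0.001], 'contact_force': [0.725, 0.702, -0.391], 'ft_torque': [-0.05, -0.025, 0.023], 'gripper_force': 0.0, 'opening': 0.085}
scene 419.9359446414233 419.9359446414233 279.80878568335663 198.02175508831095 [ 1.54579413  1.92656364 -0.89923179] [ 0.13621454 -0.28575178  1.66746871]
side 380.27596923499186 380.27596923499186 281.7411279771894 211.94847489986307 [ 1.96471141 -0.73615355  0.42828348] [-0.41869668  0.23761112  0.91696888]
```

View pics/scene0.png

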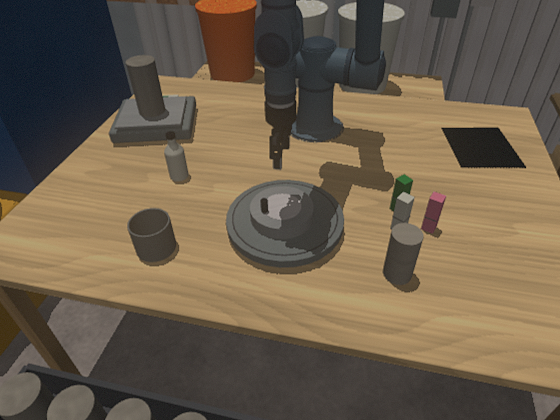

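View pics/side0.png

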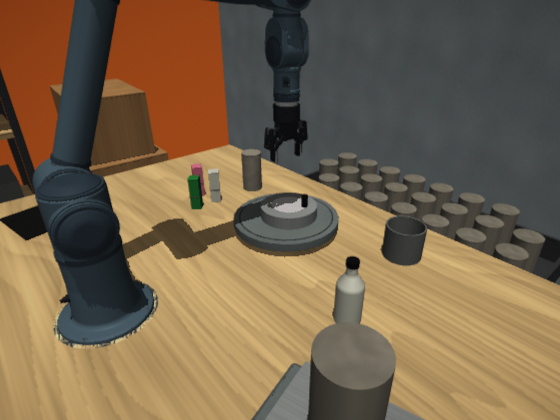

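Scene view: the candidates are green at (402,190), white at (403,210) and pink at (434,212). The platen is at about (283,210) with the knob at (265,206). The side view has green at (195,192), white at (214,185) and pink at (198,178). Only the white one fits the description; I'll confirm it in a crop.

```bash
cat > h.py <<'E'
from rig import *
import cv2,numpy as np
def ray(d,u,v):
    R=cv2.Rodrigues(np.array(d["rvec"],float))[0];t=np.array(d["tvec"],float)
    r=R.T@np.array([(u-d["cx"])/d["fx"],(v-d["cy"])/d["fy"],1]);return -R.T@t,r/np.linalg.norm(r)
def plane(d,u,v,z):
    o,r=ray(d,u,v);return o+r*(z-o[2])/r[2]
def tri(a,b):
    A=np.zeros((3,3));c=np.zeros(3)
    for o,r in(a,b):
        P=np.eye(3)-np.outer(r,r);A+=P;c+=P@o
    p=np.linalg.solve(A,c);return p,[np.linalg.norm(np.cross(p-o,r)) for o,r in(a,b)]
def proj(d,p):
    return cv2.projectPoints(np.array([p],float),np.array(d["rvec"],float),np.array(d["tvec"],float),np.array([[d["fx"],0,d["cx"]],[0,d["fy"],d["cy"]],[0,0,1]]),None)[0].ravel()
E
python3 - <<'E'
from h import *
S=snapshot("scene");D=snapshot("side");W=snapshot("wrist")
c=cv2.resize(S["frame"][160:300,360:460],None,fx=4,fy=4,interpolation=2)
e=cv2.resize(D["frame"][140:250,160:360],None,fx=2.0,fy=4.0,interpolation=2)
c2=np.zeros((560,800,3),np.uint8);c2[:,:400]=c;c2[:440,400:]=e
cv2.imwrite("pics/crop.png",c2[:,:,::-1]);cv2.imwrite("pics/w0.png",W["frame"][:,:,::-1])
for n,a,b in(("white",(405,197),(214,171)),("green",(403,178),(195,178)),("pink",(437,196),(198,166)),("knob",(264,200),(304,196)),("spec",(406,234),(251,153)),("oil",(171,138),(353,263)),("mould",(151,223),(405,228))):
    p,r=tri(ray(S,*a),ray(D,*b));print(n,p.round(3),np.round(r,3))
# ellipse of turntable plate top/ platen via scene plane
for z,pts in((0.047,[(227,222),(343,222),(285,182),(285,261)]),):
    for u in pts: print(plane(S,*u,z).round(3))
E
```

```text
white [0.516 0.332 0.119] [0.001 0.001]
green [0.433 0.325 0.119] [0.003 0.003]
pink [0.497 0.416 0.119] [0.003 0.003]
knob [ 0.61  -0.041  0.123] [0. 0.]
spec [0.686 0.331 0.145] [0. 0.]
oil [ 0.417 -0.395  0.156] [0. 0.]
mould [ 0.728 -0.328  0.09 ] [0.001 0.001]
[ 0.64  -0.145  0.047]
[0.572 0.175 0.047]
[ 0.429 -0.023  0.047]
[0.747 0.047 0.047]
```

View pics/crop.png

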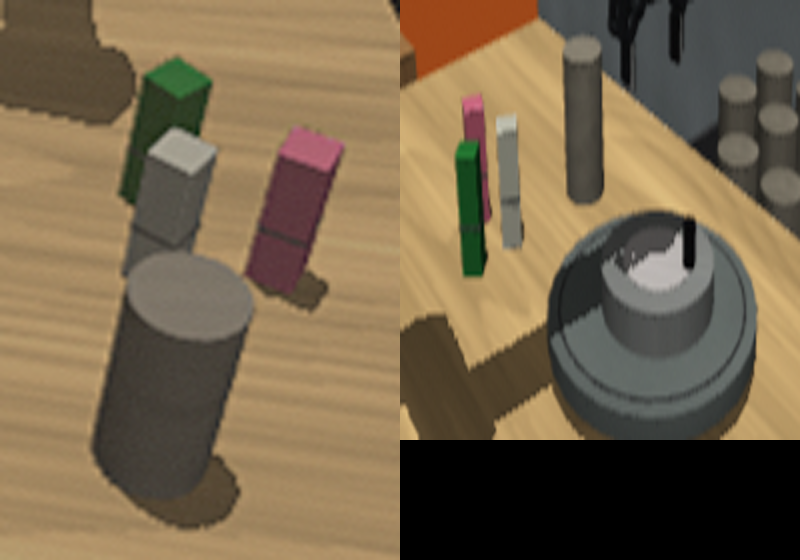

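View pics/w0.png

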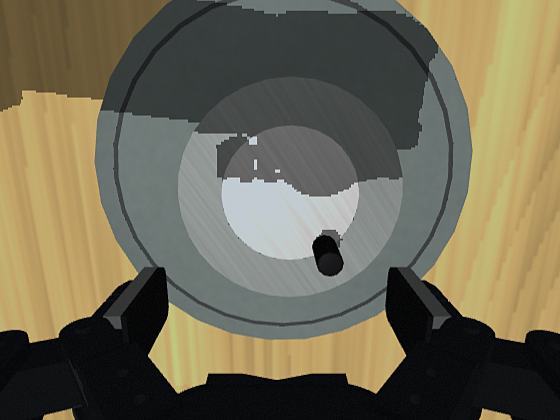

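The crop confirms the white bar with a grey line, standing between green and the concrete specimen. The triangulated top height of 0.119 agrees with 0.12. The wrist view shows the plate, the platen and the knob (top at ~(330,264)). Next I need the block yaw and the turntable axis.

```bash
python3 - <<'E'
from h import *
S=snapshot("scene");W=snapshot("wrist")
C=[plane(S,u,v,.12) for u,v in((404.2,192.3),(414,198),(407.2,203.2),(397,197.7))]
C=np.array(C)[:,:2];print(C.round(4),C.mean(0),[np.round((np.linalg.norm(C[i-3]-C[i]),np.degrees(np.arctan2(*(C[i-3]-C[i])[::-1]))),3) for i in range(4)])
hsv=cv2.cvtColor(W["frame"],cv2.COLOR_RGB2HSV);m=(hsv[...,1]<70).astype(np.uint8)
def fit(P):
    P=np.array(P)[:,:2];A=np.c_[2*P,np.ones(len(P))];x=np.linalg.lstsq(A,(P**2).sum(1),rcond=None)[0];r=np.sqrt(x[2]+x[:2]@x[:2]);return x[:2].round(4),r.round(4),np.abs(np.linalg.norm(P-x[:2],axis=1)-r).max().round(4)
P=[]
for v in range(140,260,6):
    r=np.where(m[v,60:520])[0]+60;P+= [plane(W,r[0],v,.047),plane(W,r[-1],v,.047)]
for u in range(200,380,10):
    c=np.where(m[:370,u])[0];c=c[c<365];P.append(plane(W,u,c[-1],.047))
print("plate",fit(P))
print("platen",fit([plane(W,u,v,.087) for u,v in((178,187),(403,187),(290,297),(290,77))]))
print("knob top",plane(W,330,264,.127), "foot",plane(W,330,236,.087))
print(proj(W,[.5745,0,.2]))
m=(hsv[...,2]<40)
E
```

```text
[[0.4957 0.3304]
 [0.515  0.3565]
 [0.5407 0.3385]
 [0.5232 0.3114]] [0.51863709 0.33417832] [array([3.200e-02, 5.358e+01]), array([ 3.1000e-02, -3.5028e+01]), array([ 3.20000e-02, -1.22869e+02]), array([3.30000e-02, 1.45334e+02])]
plate (array([0.5796, 0.0088]), np.float64(0.1679), np.float64(0.0009))
platen (array([5.854e-01, 3.000e-04]), np.float64(0.0901), np.float64(0.0))
knob top [ 0.61325241 -0.04120296  0.127     ] foot [ 0.61854519 -0.03374702  0.087     ]
[276.70066639 247.40846927]
```

Axis ≈ (0.580, 0.009), platen centre 10 mm off it at −56°, and knob at radius 60 mm at −56°; these agree with the text. Block at ≈ (0.518, 0.334), faces at −35°/54°. I'll go above it and turn the tool.

```bash
python3 -m crank '0.92 -0.155 0 0 0 0 1;0.92 -0.155 0 0 0 0 1;0.92 -0.155 0 0 0 0 1;0.92 -0.155 0 0 0 0 1;0.92 -0.155 0 0 0 0 1;0.92 -0.155 0 0 0 0 1;0.92 -0.155 0 0 0 0 1;0.92 -0.155 0 0 0 0 1;0.92 -0.155 0 0 0 0 1;0.92 -0.155 0 0 0 0 1;0.92 -0.155 0 0 0 0 1;0.92 -0.155 0 0 0 0 1;0 0 0 0 0 1 1;0 0 0 0 0 1 1;0 0 0 0 0 1 1;0 0 0 0 0 1 1;0 0 0 0 0 1 1;0 0 0 0 0 0.16 1;0 0 0 0 0 0 1' 120
python3 - <<'E'
import rig;print([n for n in dir(rig) if n[0]!='_'], getattr(rig,'pinch_z',None))
from h import *
s=sense();print(s["q"],s["tool_pos"],s["orientation"])
W=snapshot("wrist");cv2.imwrite("pics/w1.png",W["frame"][:,:,::-1])
print(proj(W,[.5185,.334,.12]))
E
```

```text
clock: 1.93
tool_pos: [0.5192, 0.3312, 0.2005]
orientation: [0.0, 0.888, 0.459, -0.0]
contact_force: [-0.1, 0.5, -0.2]
opening: 0.0858
gripper_force: 0.0
['PlanningError', 'close_job', 'pinch_z', 'sense', 'snapshot'] 0.0187
[ 4.64891855e-01  4.64463788e-01  2.13559977e-01  1.31989857e+00
 -2.20306212e-05  2.65289978e+00] [0.51920892 0.33121974 0.20046305] [ 1.09785246e-05  8.88471577e-01  4.58931648e-01 -3.15652521e-06]
[274.18340097 203.78211813]
```

View pics/w1.png

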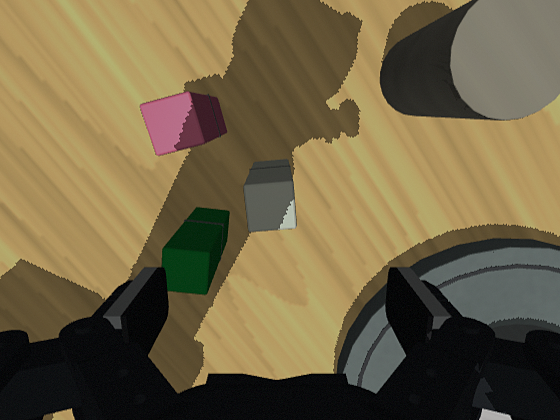

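The wrist view shows white at (271,207), green at (197,250), pink at (183,122) and the specimen upper right. The white one is the target, centred between the fingers. Now to refine its centre and yaw from its corners.

```bash
python3 - <<'E'
from h import *
W=snapshot("wrist");h=cv2.cvtColor(W["frame"],cv2.COLOR_RGB2HSV)
m=((h[...,1]<45)&(h[...,2]>60)).astype(np.uint8);m[:140]=0;m[250:]=0;m[:,:235]=0;m[:,310:]=0
f=W["frame"].astype(int);print(f[175,250:290:10].tolist(),f[195:225:10,265].tolist(),f[222,289].tolist())
C=np.array([plane(W,u,v,.12)[:2] for u,v in((245,186),(293,181),(297,229),(249,232))])
print(C.round(4),C.mean(0),[(np.linalg.norm(C[i-3]-C[i]).round(4),np.degrees(np.arctan2(*(C[i-3]-C[i])[::-1])).round(1)) for i in range(4)])
k=np.argwhere(m)[:,::-1];print(len(k),cv2.minAreaRect(k.astype(np.float32)))
from scipy.spatial.transform import Rotation as R
s=sense();q=s["orientation"];M=R.from_quat([q[1],q[2],q[3],q[0]]).as_matrix();print(M.round(3));d=C.mean(0)-s["tool_pos"][:2];print(M[:2,:2].T@d/.03)
E
```

```text
[[60, 63, 56], [60, 63, 57], [60, 62, 56], [62, 64, 57]] [[93, 96, 87], [92, 94, 87], [93, 94, 86]] [179, 188, 171]
[[0.5092 0.3565]
 [0.5389 0.3398]
 [0.5211 0.3089]
 [0.4911 0.3273]] [0.51508564 0.33310422] [(np.float64(0.0341), np.float64(-29.3)), (np.float64(0.0357), np.float64(-120.0)), (np.float64(0.0352), np.float64(148.4)), (np.float64(0.0344), np.float64(58.2))]
3069 ((268.7663879394531, 195.43032836914062), (69.44091796875, 49.97572708129883), 84.80557250976562)
[[ 0.579  0.816  0.   ]
 [ 0.816 -0.579 -0.   ]
 [ 0.     0.    -1.   ]]
[-0.02798883 -0.15008158]
```

```bash
python3 -m crank '-0.04 -0.12 0 0 0 -0.67 1;0 0 0 0 0 0 1;0 0 0.8 0 0 0 1;0 0 0.8 0 0 0 1;0 0 0.8 0 0 0 1;0 0 0.8 0 0 0 1;0 0 0.8 0 0 0 1;0 0 0.8 0 0 0 1;0 0 0.5 0 0 0 1;0 0 0 0 0 0 1;0 0 0 0 0 0 1;0 0 0 0 0 0 0;0 0 0 0 0 0 0;0 0 0 0 0 0 0;0 0 0 0 0 0 0;0 0 0 0 0 0 0;0 0 0 0 0 0 0' 120
python3 -m crank '0 0 0 0 0 0 0;0 0 0 0 0 0 0;0 0 0 0 0 0 0'
```

```text
clock: 3.45
tool_pos: [0.5164, 0.3331, 0.0429]
orientation: [-0.0, 0.87, 0.493, 0.001]
contact_force: [-1.6, 0.6, 6.3]
opening: 0.0349
gripper_force: 119.1
clock: 3.7
tool_pos: [0.5164, 0.3331, 0.043]
orientation: [-0.0, 0.87, 0.493, 0.001]
contact_force: [-1.6, -0.1, 6.0]
opening: 0.0352
gripper_force: 119.1
```

```bash
python3 -m crank '0 0 -0.5 0 0 0 0;0 0 -0.95 0 0 0 0;0 0 -0.95 0 0 0 0;0 0 -0.95 0 0 0 0;0 0 -0.95 0 0 0 0;0 0 -0.93 0 0 0 0;0 0 0 0 0 -0.9 0;0 0 0 0 0 -0.9 0;0 0 0 0 0 -0.9 0;0 0 0 0 0 -0.9 0;0 0 0 0 0 -0.9 0;0 0 0 0 0 0 0' 120
python3 -m crank '-0.91 0.325 0 0 0 0 0;-0.91 0.325 0 0 0 0 0;-0.91 0.325 0 0 0 0 0;-0.91 0.325 0 0 0 0 0;-0.91 0.325 0 0 0 0 0;-0.91 0.325 0 0 0 0 0;-0.91 0.325 0 0 0 0 0;-0.91 0.325 0 0 0 0 0;-0.91 0.325 0 0 0 0 0;-0.91 0.325 0 0 0 0 0;-0.91 0.325 0 0 0 0 0;-0.91 0.325 0 0 0 0 0;-0.91 0.325 0 0 0 0 0;-0.91 0.325 0 0 0 0 0;0 0 0 0 0 0 0;0 0 0 0 0 0 0'
python3 - <<'E'
from h import *
s=sense();print(s["q"],s["orientation"],s["contact_force"])
W=snapshot("wrist");S=snapshot("scene");D=snapshot("side")
c=np.zeros((420,800,3),np.uint8);c[:,:560]=W["frame"];c[:210,560:]=S["frame"][120:330,170:410];c[210:,560:]=D["frame"][80:290,180:420]
cv2.imwrite("pics/w2.png",c[:,:,::-1])
E
```

```text
clock: 4.7
tool_pos: [0.5153, 0.332, 0.1979]
orientation: [-0.0, 0.706, 0.708, -0.001]
contact_force: [-0.2, -0.5, -1.8]
opening: 0.0346
gripper_force: 119.1
clock: 6.03
tool_pos: [0.6526, -0.0514, 0.1976]
orientation: [-0.0, 0.709, 0.706, -0.0]
contact_force: [-0.9, 1.1, -2.1]
opening: 0.0349
gripper_force: 119.6
[-1.75473744e-01  5.53471166e-01  3.50511835e-01  1.36886277e+00
  1.24875184e-04  1.39932640e+00] [-4.55685543e-04  7.08520855e-01  7.05689685e-01 -2.43516647e-04] [-0.87931029  1.11321724 -2.12730449]
```

View pics/w2.png

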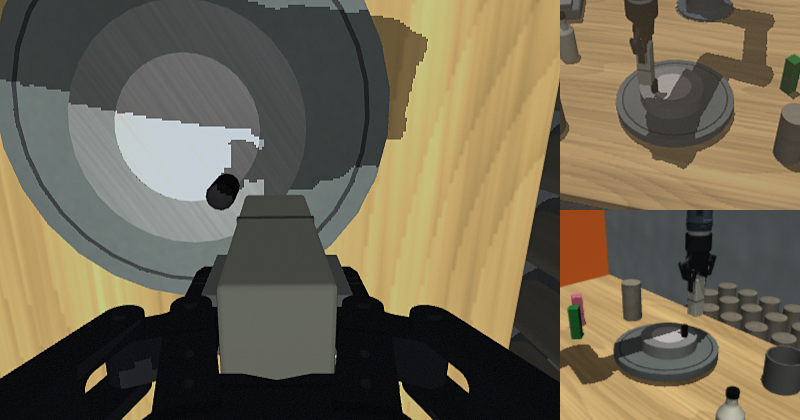

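Block held upright; its lower end is at (280,195) and the knob at (223,190), to its left. Next I check the geometry numerically, then lower to push height.

```bash
python3 -m crank '0 0 -0 0 0 0 0;0 0 0.65 0 0 0 0;0 0 0.65 0 0 0 0;0 0 0.65 0 0 0 0;0 0 0 0 0 0 0;0 0 0 0 0 0 0'
python3 - <<'E'
from h import *
W=snapshot("wrist");s=sense();p=s["tool_pos"];print(p,s["contact_force"])
for n,x in(("blk bottom front L",[p[0]-.018,p[1]+.018,p[2]-.043]),("R",[p[0]+.018,p[1]+.018,p[2]-.043]),("knobtop",[.613,-.041,.127]),("knobfoot",[.613,-.041,.087])): print(n,proj(W,x).round(1))
g=cv2.cvtColor(W["frame"],cv2.COLOR_RGB2GRAY);m=(g<38).astype(np.uint8)
n,l,st,c=cv2.connectedComponentsWithStats(m)
for i in range(1,n):
    if st[i,4]>150:print(st[i],c[i].round(1))
o=W["frame"];g2=cv2.resize(o[120:320,150:370],None,fx=2.5,fy=2.5);cv2.imwrite("pics/w3.png",g2[:,:,::-1])
E
```

```text
clock: 6.68
tool_pos: [0.6511, -0.0486, 0.1391]
orientation: [-0.001, 0.706, 0.708, -0.001]
contact_force: [0.3, -0.3, -1.5]
opening: 0.0346
gripper_force: 119.7
[ 0.65231305 -0.04896616  0.1405293 ] [-0.01642487  0.12060004 -1.92484686]
blk bottom front L [249.6 195. ]
R [309.3 195.1]
knobtop [205.8 225.7]
knobfoot [217.7 206.5]
[364   2  28 187 771] [383.3 100.3]
[ 189  194   44   49 1506] [211.1 218.3]
[    0   267   560   153 45705] [278.9 369.6]
```

View pics/w3.png

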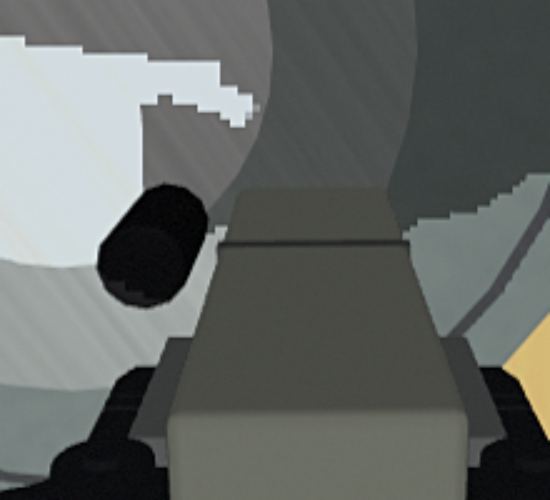

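The measured knob blob (211,218) matches the prediction, and the gap is about 11 mm. Now the push clockwise (−x) with a gentle ramp to about 9 mm per row, then retreat and measure.

```bash
cat > m.py <<'E'
from h import *
AX=np.array([.580,.009])
def th(cam):
    t=sense()["clock"];d=snapshot(cam);f=d["frame"];g=f.max(2)
    m=(g<45).astype(np.uint8);best=None
    n,l,st,c=cv2.connectedComponentsWithStats(m)
    for i in range(1,n):
        if st[i,4]<25 or st[i,4]>3500: continue
        p=plane(d,*c[i],.107)[:2]-AX;r=np.hypot(*p)
        if abs(r-.06)<.014 and (best is None or abs(r-.06)<abs(best[2]-.06)): best=(t,np.arctan2(p[1],p[0]),r,int(st[i,4]))
    return best
if __name__=="__main__":
    import sys
    for c in ("wrist","scene"):
        b=th(c);print(c,None if b is None else np.round(b,3).tolist())
    s=sense();print("F",np.round(s["contact_force"],2),"p",np.round(s["tool_pos"],4))
E
python3 m.py
python3 -m crank '0 -0.1 0 0 0 0 0;0 -0.1 0 0 0 0 0;0 -0.1 0 0 0 0 0;0 -0.13 0 0 0 0 0;0 -0.17 0 0 0 0 0;0 -0.2 0 0 0 0 0;0 -0.23 0 0 0 0 0;0 -0.27 0 0 0 0 0;0 -0.3 0 0 0 0 0;0 -0.3 0 0 0 0 0;-0.3 -0.1 -0.5 0 0 0 0;-0.6 0 -0.7 0 0 0 0;-0.8 0 -0.3 0 0 0 0;-0.8 0 0 0 0 0 0'
python3 m.py
python3 -m crank '0 0 0 0 0 0 0;0 0 0 0 0 0 0;0 0 0 0 0 0 0'
python3 m.py
```

```text
wrist [6.733, -1.015, 0.061, 1493.0]
scene None
F [ 0.56 -0.11 -1.61] p [ 0.6536 -0.0495  0.1418]
clock: 8.0
tool_pos: [0.5942, -0.1258, 0.1885]
orientation: [0.003, 0.706, 0.708, 0.001]
contact_force: [-0.1, -0.4, -0.7]
opening: 0.0353
gripper_force: 126.7
wrist [8.0, -2.137, 0.062, 978.0]
scene None
F [ 0.04  0.41 -0.77] p [ 0.593  -0.1284  0.186 ]
clock: 8.35
tool_pos: [0.5922, -0.1238, 0.1846]
orientation: [-0.001, 0.706, 0.708, -0.0]
contact_force: [0.2, -0.5, -1.5]
opening: 0.0346
gripper_force: 126.7
wrist [8.35, -2.918, 0.062, 1544.0]
scene None
F [-0.59  0.6  -2.05] p [ 0.5924 -0.1238  0.1847]
```

ω ≈ −2.2 rad/s, running freely. I'll lower to the staging height beside the rim and log θ while it coasts a little slower.

```bash
python3 -m crank '0 -0.21 0.5 0 0 0 0;0 -0.21 0.5 0 0 0 0;0 0 0.5 0 0 0 0;0 0 0.5 0 0 0 0;0 0 0.5 0 0 0 0;0 0 0.16 0 0 0 0;0 0 0 0 0 0 0;0 0 0 0 0 0 0;0 0 0 0 0 0 0'
cat > log.py <<'E'
from m import *
import sys,json
L=json.load(open("log.json")) if __import__("os").path.exists("log.json") else []
Y=[];F=[]
for i in range(int(sys.argv[1])):
    b=th("wrist");s=sense();Y.append(s["tool_pos"]);F.append(s["contact_force"])
    if b: L.append([float(x) for x in b])
    else: print("no knob",s["clock"])
json.dump(L,open("log.json","w"))
print("clock",sense()["clock"],"tool",np.mean(Y,0).round(4),np.std(Y,0).round(4),"F",np.mean(F,0).round(2),np.std(F,0).round(2))
A=np.array(L);print(A[-6:].round(3).tolist())
E
python3 log.py 6; python3 -m crank '0 0 0 0 0 0 0;0 0 0 0 0 0 0;0 0 0 0 0 0 0;0 0 0 0 0 0 0'
python3 log.py 3; python3 -m crank '0 0 0 0 0 0 0;0 0 0 0 0 0 0;0 0 0 0 0 0 0;0 0 0 0 0 0 0;0 0 0 0 0 0 0'
python3 log.py 3; python3 -m crank '0 0 0 0 0 0 0;0 0 0 0 0 0 0;0 0 0 0 0 0 0;0 0 0 0 0 0 0;0 0 0 0 0 0 0'
python3 log.py 3
python3 - <<'E'
from h import *
W=snapshot("wrist");cv2.imwrite("pics/w4.png",W["frame"][:,:,::-1])
E
```

```text
clock: 9.2
tool_pos: [0.5809, -0.1249, 0.1062]
orientation: [0.001, 0.707, 0.708, 0.0]
contact_force: [-0.5, 0.5, -2.2]
opening: 0.0348
gripper_force: 126.7
no knob 9.25
no knob 9.3
no knob 9.35
no knob 9.4
no knob 9.45
no knob 9.5
clock 9.5 tool [ 0.5808 -0.125   0.1061] [0.0002 0.     0.0002] F [-0.23  0.06 -1.36] [0.51 0.58 0.54]
[]
clock: 9.83
tool_pos: [0.58, -0.1248, 0.1051]
orientation: [-0.0, 0.707, 0.708, -0.0]
contact_force: [0.8, -0.3, -1.1]
opening: 0.0344
gripper_force: 126.7
no knob 9.8833
no knob 9.9333
no knob 9.9833
clock 9.9833 tool [ 0.5801 -0.1248  0.1051] [0. 0. 0.] F [-0.11 -0.02 -1.86] [0.23 0.89 0.23]
[]
clock: 10.4
tool_pos: [0.5801, -0.1248, 0.1051]
orientation: [0.0, 0.707, 0.708, 0.0]
contact_force: [0.4, -1.0, -1.6]
opening: 0.0346
gripper_force: 126.7
clock 10.55 tool [ 0.5801 -0.1248  0.1051] [0. 0. 0.] F [-0.28  0.35 -1.44] [0.45 0.23 0.75]
[[10.4, -0.99, 0.06, 2478.0], [10.45, -1.095, 0.06, 2300.0], [10.5, -1.201, 0.06, 2153.0]]
clock: 10.97
tool_pos: [0.5801, -0.1248, 0.1052]
orientation: [0.0, 0.707, 0.708, 0.0]
contact_force: [0.7, 0.6, -1.7]
opening: 0.0344
gripper_force: 126.7
clock 11.1167 tool [ 0.5801 -0.1248  0.1051] [0. 0. 0.] F [-0.06 -0.09 -2.01] [0.49 0.3  0.62]
[[10.4, -0.99, 0.06, 2478.0], [10.45, -1.095, 0.06, 2300.0], [10.5, -1.201, 0.06, 2153.0], [10.967, -2.214, 0.061, 2575.0], [11.017, -2.317, 0.061, 2769.0], [11.067, -2.419, 0.061, 2972.0]]
```

View pics/w4.png

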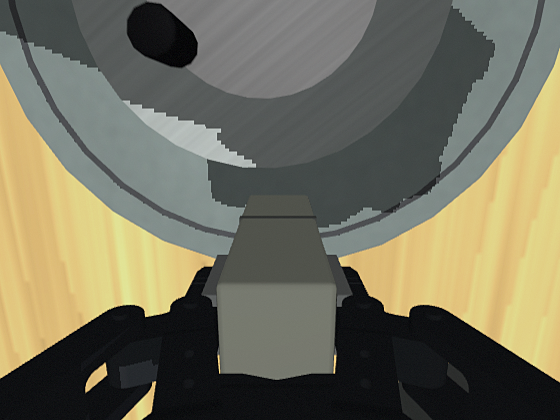

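The view shows the block outside the rim with a clear gap and the knob at (160,35). The knob leaves the wrist view for half a turn, so I'll get the scene camera's detection working for the rest.

```bash
python3 - <<'E'
from m import *
for k in range(3):
    t=sense()["clock"];d=snapshot("scene");a=-2.419-2.05*(t-11.067)
    p=[AX[0]+.06*np.cos(a),AX[1]+.06*np.sin(a),.107];u,v=proj(d,p).round().astype(int)
    g=d["frame"].max(2);print(t,a,(u,v));print(g[v-9:v+10:2,u-14:u+15:2])
E
python3 - <<'E'
from rig import *
print(sense()["clock"])
E
```

```text
11.1667 -2.6233850000000007 (np.int64(278), np.int64(187))
[[160 161 161 161 161 163 164 167 168 168 167 171 168 169 165]
 [162 167 171 157 153 140  92  81 106 119 119 115 120  90 108]
 [141 115 104 101 106  72  50  50  47  95 101  95  67  63  67]
 [104 100  87  93  81  65  52  56  51  76  76  78  72  73  68]
 [ 90  93 120  86  75  63  47  50  47  78  75  73  77  74  75]
 [118 130  82  76  75  62  52  51  47  76  76  75  77  75  74]
 [130  82  72  74  74  61  52  50  47  78  79  77  75  74  73]
 [ 81  73  75  73  75  67  49  50  43  91  90  90  95  88  85]
 [ 70  73  73  82  90  91  77  75  83  89  92  90  88  89  89]
 [ 73  69  85  92  90  88  89  91  90  89  89  89  88  92  88]]
11.2167 -2.7258849999999986 (np.int64(280), np.int64(186))
[[162 163 163 165 166 165 166 166 164 162 160 161 159 159 161]
 [162 163 161 165 163 166 138 131 152 145 145 156 149 161 160]
 [150 144 123 113 104  74  44  44  50 109 108  96  60  59  60]
 [103 106 102  93  95  72  49  52  47  76  78  61  66  63  63]
 [ 88  83  85  79  83  61  49  50  48  75  77  74  77  78  74]
 [121 116  71  77  77  60  50  48  4
[... 267 characters left out ...]
90  89  88]]
11.2667 -2.828385 (np.int64(283), np.int64(186))
[[164 165 163 165 166 167 167 165 162 162 159 158 159 160 161]
 [163 161 163 164 153 144 118 133 152 152 151 149 159 173 170]
 [142 121 113 100 108  43  51  49  91 109  71  62  60  57  72]
 [107  97  91  92  92  54  51  55  63  68  65  63  62  62  63]
 [ 94  82  81  73  80  50  51  51  69  76  76  77  77  77  72]
 [ 85  75  76  77  79  49  53  51  68  77  77  73  75  75  72]
 [ 72  75  74  75  80  49  51  48  65  76  76  73  74  76  76]
 [ 71  73  70  75  83  45  48  49  75  86  85  81  72  74  73]
 [ 73  75  84  88  91  81  65  67  88  90  91  89  91  84  76]
 [ 79  89  90  89  87  89  92  89  86  89  92  90  90  90  81]]
11.3167
```

```bash
sed -i 's/m=(g<45)/m=(g<(57 if cam=="scene" else 45))/' m.py
sed -i 's/b=th("wrist");s=/b=th("wrist") or th("scene");s=/' log.py
python3 log.py 4
python3 -m crank '0.1 0 0 0 0 0 0;0.1 0 0 0 0 0 0;0.1 0 0 0 0 0 0;0.1 0 0 0 0 0 0'
python3 -c "from rig import *;print(sense()['tool_pos'])"
python3 -m crank '0 0 0 0 0 0 0'
python3 -c "from rig import *;print(sense()['tool_pos'])"
python3 -m crank '0 0 0 0 0 0 0;0 0 0 0 0 0 0;0 0 0 0 0 0 0;0 0 0 0 0 0 0'
python3 log.py 4
python3 -m crank '0 0 0 0 0 0 0;0 0 0 0 0 0 0;0 0 0 0 0 0 0;0 0 0 0 0 0 0'
python3 log.py 4
python3 -m crank '0 0 0 0 0 0 0;0 0 0 0 0 0 0;0 0 0 0 0 0 0;0 0 0 0 0 0 0;0 0 0 0 0 0 0;0 0 0 0 0 0 0'
python3 log.py 4
python3 -m crank '0 0 0 0 0 0 0;0 0 0 0 0 0 0;0 0 0 0 0 0 0;0 0 0 0 0 0 0;0 0 0 0 0 0 0;0 0 0 0 0 0 0'
python3 log.py 4;cat log.json
```

```text
clock 11.6167 tool [ 0.5801 -0.1248  0.1051] [0. 0. 0.] F [-0.35 -0.48 -1.49] [0.25 0.31 0.27]
[[11.017, -2.317, 0.061, 2769.0], [11.067, -2.419, 0.061, 2972.0], [11.317, -2.714, 0.059, 595.0], [11.367, -2.75, 0.059, 54.0], [11.467, 3.107, 0.061, 78.0], [11.567, 2.916, 0.061, 83.0]]
clock: 11.95
tool_pos: [0.58, -0.1124, 0.1051]
orientation: [-0.0, 0.707, 0.708, 0.0]
contact_force: [0.3, -0.0, -1.2]
opening: 0.0342
gripper_force: 126.7
[ 0.58003594 -0.11236591  0.10513816]
clock: 12.03
tool_pos: [0.58, -0.1119, 0.1051]
orientation: [-0.0, 0.706, 0.708, 0.0]
contact_force: [-0.6, 0.8, -1.9]
opening: 0.0348
gripper_force: 126.7
[ 0.5799626  -0.11194565  0.10510992]
clock: 12.37
tool_pos: [0.5801, -0.1129, 0.1052]
orientation: [0.0, 0.707, 0.707, 0.0]
contact_force: [1.1, -0.8, -1.8]
opening: 0.0348
gripper_force: 126.7
clock 12.7667 tool [ 0.5801 -0.1129  0.1051] [0. 0. 0.] F [ 0.18  0.26 -1.36] [0.27 0.38 0.51]
[[11.467, 3.107, 0.061, 78.0], [11.567, 2.916, 0.061, 83.0], [12.417, 1.187, 0.06, 84.0], [12.517, 0.994, 0.061, 85.0], [12.617, 0.795, 0.06, 84.0], [12.717, 0.6, 0.061, 92.0]]
[... 2124 characters left out ...]
, [13.1, -0.24453406181968904, 0.05853760162565642, 1321.0], [13.15, -0.2751078689812917, 0.06045699132459242, 2301.0], [13.2, -0.3186419877612409, 0.06136905473432785, 3078.0], [13.25, -0.38490122930772075, 0.06144420004496647, 3375.0], [13.8, -1.444434508087258, 0.06126130513917404, 1789.0], [13.85, -1.54710829829362, 0.06121989795803572, 1785.0], [13.9, -1.6497618108840173, 0.06128510308378378, 1791.0], [13.95, -1.7515149588955639, 0.06135230418287713, 1805.0], [14.5, -2.776618931715219, 0.062176762204460674, 3394.0], [14.55, -2.832585448839082, 0.06199506033129572, 2980.0], [14.6, -2.871923505187718, 0.06100946500206245, 2192.0], [14.65, -2.899781893374835, 0.059069385571581305, 1260.0]]
```

```bash
python3 - <<'E'
s=open("m.py").read()
s=s.replace("if st[i,4]<25","if st[i,0]==0 or st[i,1]==0 or st[i,0]+st[i,2]==f.shape[1] or st[i,4]<(60 if cam=='scene' else 600)")
open("m.py","w").write(s)
import json
L=[l for l in json.load(open("log.json")) if not(11.2<l[0]<11.4 or 13<l[0]<13.22 or 14.5<l[0]<14.7)]
json.dump(L,open("log.json","w"))
E
cat > plan.py <<'E'
# usage: plan.py yc N y0 nrows [snap]: fit theta over log, predict, print rows
from m import *
import json,sys
from scipy.integrate import odeint
from scipy.optimize import least_squares
e,mu=.009,.06
def load():
    L=np.array(json.load(open("log.json")));t,a=L[:,0],L[:,1]
    out=[a[0]]
    for i in range(1,len(a)):
        guess=out[-1]-1.9*(t[i]-t[i-1]) if len(out)<3 else out[-1]+W0*(t[i]-t[i-1])
        out.append(a[i]+2*np.pi*round((guess-a[i])/(2*np.pi)))
        j=max(0,i-8);W0=(out[-1]-out[j])/(t[i]-t[j]) if t[i]-t[j]>.3 else -1.9
    return t,np.array(out)
def sim(x,ts,I,N):
    def f(s,t):
        th,w=s;sg=np.tanh(w/.01)
        n=N(t);return [w,(n*e*np.cos(th)-sg*(mu*n*(.09-e*np.sin(th))+.008)-.008*w)/I]
    return odeint(f,x,ts,hmax=.02)
E
cat > free.py <<'E'
from plan import *
t,a=load();f=lambda x:sim(x[:2],t,x[2],lambda s:0)[:,0]-a
r=least_squares(f,[a[0],-2.1,.35],x_scale=[.1,.1,.1]);s=sim(r.x[:2],[t[0],t[-1]],r.x[2],lambda s:0)[-1]
print("fit",r.x,"rms",np.sqrt(np.mean(r.fun**2)),"now",t[-1],s,r.fun.round(3)[-12:])
E
Z='x'; python3 -m crank '0 0 0 0 0 0 0;0 0 0 0 0 0 0;0 0 0 0 0 0 0;0 0 0 0 0 0 0;0 0 0 0 0 0 0;0 0 0 0 0 0 0;0 0 0 0 0 0 0;0 0 0 0 0 0 0;0 0 0 0 0 0 0;0 0 0 0 0 0 0;0 0 0 0 0 0 0;0 0 0 0 0 0 0;0 0 0 0 0 0 0;0 0 0 0 0 0 0;0 0 0 0 0 0 0' >/dev/null
python3 log.py 3|tail -1
python3 -m crank '0 0 0 0 0 0 0;0 0 0 0 0 0 0;0 0 0 0 0 0 0;0 0 0 0 0 0 0;0 0 0 0 0 0 0;0 0 0 0 0 0 0;0 0 0 0 0 0 0;0 0 0 0 0 0 0;0 0 0 0 0 0 0;0 0 0 0 0 0 0;0 0 0 0 0 0 0;0 0 0 0 0 0 0;0 0 0 0 0 0 0;0 0 0 0 0 0 0;0 0 0 0 0 0 0'>/dev/null
python3 log.py 3|tail -1
python3 -m crank '0 0 0 0 0 0 0;0 0 0 0 0 0 0;0 0 0 0 0 0 0;0 0 0 0 0 0 0;0 0 0 0 0 0 0;0 0 0 0 0 0 0;0 0 0 0 0 0 0;0 0 0 0 0 0 0;0 0 0 0 0 0 0;0 0 0 0 0 0 0;0 0 0 0 0 0 0;0 0 0 0 0 0 0;0 0 0 0 0 0 0;0 0 0 0 0 0 0;0 0 0 0 0 0 0'>/dev/null
python3 log.py 3; python3 free.py
```

```text
[[13.9, -1.65, 0.061, 1791.0], [13.95, -1.752, 0.061, 1805.0], [14.5, -2.777, 0.062, 3394.0], [16.0, 0.834, 0.061, 82.0], [16.1, 0.672, 0.061, 82.0], [16.2, 0.49, 0.061, 86.0]]
[[16.0, 0.834, 0.061, 82.0], [16.1, 0.672, 0.061, 82.0], [16.2, 0.49, 0.061, 86.0], [17.5, -1.73, 0.061, 1797.0], [17.55, -1.818, 0.061, 1854.0], [17.6, -1.902, 0.061, 1951.0]]
clock 19.2 tool [ 0.5801 -0.1128  0.1051] [0. 0. 0.] F [-0.35 -0.4  -2.23] [0.39 0.31 0.44]
[[17.5, -1.73, 0.061, 1797.0], [17.55, -1.818, 0.061, 1854.0], [17.6, -1.902, 0.061, 1951.0], [18.95, 2.234, 0.06, 80.0], [19.05, 2.09, 0.06, 80.0], [19.15, 1.903, 0.059, 80.0]]
fit [-1.00364463 -2.09249444  0.37577734] rms 0.01923456068058047 now 19.15 [-16.94212863  -1.5668963 ] [-0.001  0.007  0.015  0.003 -0.009 -0.001  0.015  0.02   0.022 -0.013
 -0.026  0.005]
```

```bash
cat > p.py <<'E'
# p.py yc g0 g1 nrows Nexp [cam]  ; optional snapshot for theta; appends N history
from plan import *
yc,g0,g1,n,N=float(sys.argv[1]),float(sys.argv[2]),float(sys.argv[3]),int(sys.argv[4]),float(sys.argv[5])
cam=sys.argv[6] if len(sys.argv)>6 else None
import os
I=.376;Y0=-.099
H=json.load(open("n.json")) if os.path.exists("n.json") else [[0,0]]
s0=sense()
if cam:
    L=json.load(open("log.json"));b=th(cam)
    if b: L.append([float(v) for v in b]);json.dump(L,open("log.json","w"))
    else: print("no knob")
s=sense();t0=s["clock"]
Nf=lambda q:[h[1] for h in H if h[0]<=q][-1]
t,a=load();k=t>t0-4;t,a=t[k],a[k]
f=lambda x:sim(x,t,I,Nf)[:,0]-a if len(t)>1 else (x[:1]-a)
w0=(a[-1]-a[0])/(t[-1]-t[0])
r=least_squares(f,[a[0],w0]);x=sim(r.x,[t[0],t0],I,Nf)[-1] 
H.append([t0,N]);json.dump(H,open("n.json","w"))
tk=t0+np.arange(n+1)/12
P=sim(x,tk,I,lambda q:N);g=np.linspace(g0,g1,n+1)
y=Y0-g+e*np.sin(P[:,0]);c=yc;U=[]
for v in y[1:]:
    u=np.clip(round((v-c)/.03,2),-.3,.3);U.append(u);c+=u*.03
print("t",t0,"th",((x[0]+np.pi)%(2*np.pi)-np.pi).round(3),"w",x[1].round(3),"res",np.round(r.fun[-2:],3),"end th",((P[-1,0]+np.pi)%(2*np.pi)-np.pi).round(2),"w",P[-1,1].round(2))
print("F",np.round([s0["contact_force"],s["contact_force"]],2).tolist(),"y",s0["tool_pos"][1].round(4),s["tool_pos"][1].round(4),"x,z",np.round(s["tool_pos"][::2],4),"yc-y",round(yc-s0["tool_pos"][1],4))
print("rows",";".join(f"{u:g} 0 0 0 0 0 0" for u in U),"-> yc",round(c,4))
E
python3 p.py -0.1128 0.004 0.003 16 0
```

```text
t 19.2 th 1.832 w -1.561 res [-0.024  0.008] end th -0.2 w -1.49
F [[-0.64, -0.79, -2.83], [-0.64, -0.79, -2.83]] y -0.1128 -0.1128 x,z [0.5801 0.1052] yc-y 0.0
rows 0.3 0 0 0 0 0 0;0.3 0 0 0 0 0 0;0.03 0 0 0 0 0 0;-0 0 0 0 0 0 0;-0.01 0 0 0 0 0 0;-0.02 0 0 0 0 0 0;-0.02 0 0 0 0 0 0;-0.02 0 0 0 0 0 0;-0.03 0 0 0 0 0 0;-0.03 0 0 0 0 0 0;-0.03 0 0 0 0 0 0;-0.03 0 0 0 0 0 0;-0.03 0 0 0 0 0 0;-0.04 0 0 0 0 0 0;-0.04 0 0 0 0 0 0;-0.03 0 0 0 0 0 0 -> yc -0.1038
```

```bash
python3 -m crank '0.03 0 0 0 0 0 0;0.03 0 0 0 0 0 0;0.03 0 0 0 0 0 0;0.03 0 0 0 0 0 0;0.03 0 0 0 0 0 0;0.03 0 0 0 0 0 0;0.03 0 0 0 0 0 0;0.03 0 0 0 0 0 0;0.03 0 0 0 0 0 0;0.03 0 0 0 0 0 0;0 0 0 0 0 0 0;0 0 0 0 0 0 0;0 0 0 0 0 0 0;0 0 0 0 0 0 0;0 0 0 0 0 0 0;0 0 0 0 0 0 0' && python3 p.py -0.1038 0.0022 0.0005 5 0
```

```text
clock: 20.53
tool_pos: [0.58, -0.1039, 0.1051]
orientation: [0.0, 0.707, 0.707, 0.0]
contact_force: [0.0, 0.7, -0.8]
opening: 0.0346
gripper_force: 126.7
t 20.5333 th -0.17 w -1.474 res [-0.015  0.017] end th -0.78 w -1.45
F [[0.01, 0.67, -0.79], [0.01, 0.67, -0.79]] y -0.1039 -0.1039 x,z [0.58   0.1051] yc-y 0.0001
rows 0.01 0 0 0 0 0 0;-0.02 0 0 0 0 0 0;-0.02 0 0 0 0 0 0;-0.02 0 0 0 0 0 0;-0.02 0 0 0 0 0 0 -> yc -0.1059
```

```bash
python3 -m crank '0.01 0 0 0 0 0 0;-0.02 0 0 0 0 0 0;-0.02 0 0 0 0 0 0;-0.02 0 0 0 0 0 0;-0.02 0 0 0 0 0 0' && python3 p.py -0.1059 0.0005 -0.0003 3 0 wrist
```

```text
clock: 20.95
tool_pos: [0.5801, -0.1064, 0.1052]
orientation: [0.0, 0.707, 0.707, -0.0]
contact_force: [-0.3, -1.9, -1.8]
opening: 0.0346
gripper_force: 126.6
t 21.0 th -0.893 w -1.463 res [0.002 0.019] end th -1.26 w -1.45
F [[-0.26, -1.95, -1.77], [-0.67, -2.49, -1.73]] y -0.1064 -0.1067 x,z [0.5801 0.1052] yc-y 0.0005
rows -0.03 0 0 0 0 0 0;-0.01 0 0 0 0 0 0;-0.01 0 0 0 0 0 0 -> yc -0.1074
```

Contact made at 2 to 2.5 N, with stiffness of a few N/mm. I'll press slightly further and keep following.

```bash
python3 -m crank '-0.02 0 0 0 0 0 0;-0.01 0 0 0 0 0 0;0 0 0 0 0 0 0' && python3 p.py -0.1068 -0.0010 -0.0010 4 4
```

```text
clock: 21.25
tool_pos: [0.58, -0.1079, 0.1052]
orientation: [0.001, 0.707, 0.707, -0.001]
contact_force: [-0.9, -5.1, -1.3]
opening: 0.0348
gripper_force: 126.4
t 21.25 th -1.257 w -1.45 res [0.002 0.019] end th -1.73 w -1.41
F [[-0.88, -5.09, -1.31], [-0.88, -5.09, -1.31]] y -0.1079 -0.1079 x,z [0.58   0.1052] yc-y 0.0011
rows -0 0 0 0 0 0 0;-0.01 0 0 0 0 0 0;0 0 0 0 0 0 0;0.01 0 0 0 0 0 0 -> yc -0.1068
```

```bash
sed -i 's/Y0=-.099$/Y0=-.0982/' p.py; python3 -m crank '0 0 0 0 0 0 0;-0.01 0 0 0 0 0 0;0 0 0 0 0 0 0;0 0 0 0 0 0 0' && python3 p.py -0.1071 0 0 5 5 wrist
```

```text
clock: 21.58
tool_pos: [0.5801, -0.1081, 0.1053]
orientation: [0.001, 0.707, 0.707, -0.001]
contact_force: [-1.0, -4.6, -1.9]
opening: 0.0348
gripper_force: 126.4
t 21.6333 th -1.835 w -1.423 res [-0. -0.] end th -2.42 w -1.4
F [[-0.99, -4.57, -1.88], [-0.0, -4.52, -1.38]] y -0.1081 -0.108 x,z [0.58   0.1052] yc-y 0.001
rows 0.02 0 0 0 0 0 0;0.01 0 0 0 0 0 0;0.02 0 0 0 0 0 0;0.02 0 0 0 0 0 0;0.03 0 0 0 0 0 0 -> yc -0.1041
```

```bash
sed -i 's/t0-4/t0-6/' p.py; python3 -m crank '0.02 0 0 0 0 0 0;0.01 0 0 0 0 0 0;0.02 0 0 0 0 0 0;0.02 0 0 0 0 0 0;0.03 0 0 0 0 0 0' && python3 p.py -0.1041 0 0 5 5
```

```text
clock: 22.05
tool_pos: [0.58, -0.1055, 0.1053]
orientation: [0.001, 0.707, 0.707, -0.001]
contact_force: [-1.1, -6.7, -1.8]
opening: 0.0346
gripper_force: 126.4
t 22.05 th -2.404 w -1.383 res [0.004 0.011] end th -2.98 w -1.38
F [[-1.14, -6.7, -1.78], [-1.14, -6.7, -1.78]] y -0.1055 -0.1055 x,z [0.58   0.1053] yc-y 0.0014
rows 0.02 0 0 0 0 0 0;0.03 0 0 0 0 0 0;0.03 0 0 0 0 0 0;0.03 0 0 0 0 0 0;0.04 0 0 0 0 0 0 -> yc -0.0996
```

```bash
python3 -m crank '0.01 0 0 0 0 0 0;0.02 0 0 0 0 0 0;0.03 0 0 0 0 0 0;0.03 0 0 0 0 0 0;0.04 0 0 0 0 0 0' && python3 p.py -0.1002 0.0004 0.0004 5 5
```

```text
clock: 22.47
tool_pos: [0.5799, -0.1017, 0.1052]
orientation: [0.001, 0.707, 0.707, -0.001]
contact_force: [-0.9, -7.7, -0.7]
opening: 0.0349
gripper_force: 126.4
t 22.4667 th -2.973 w -1.373 res [0.007 0.015] end th 2.74 w -1.37
F [[-0.89, -7.67, -0.67], [-0.89, -7.67, -0.67]] y -0.1017 -0.1017 x,z [0.5799 0.1052] yc-y 0.0015
rows 0.04 0 0 0 0 0 0;0.03 0 0 0 0 0 0;0.04 0 0 0 0 0 0;0.03 0 0 0 0 0 0;0.03 0 0 0 0 0 0 -> yc -0.0951
```

```bash
python3 -m crank '0.01 0 0 0 0 0 0;0.02 0 0 0 0 0 0;0.03 0 0 0 0 0 0;0.03 0 0 0 0 0 0' && python3 p.py -0.0975 0.0013 0.0017 4 5 scene
```

```text
clock: 22.8
tool_pos: [0.58, -0.0985, 0.1052]
orientation: [0.001, 0.707, 0.707, -0.001]
contact_force: [0.0, -5.1, -1.6]
opening: 0.0348
gripper_force: 126.4
t 22.85 th -2.81 w -1.146 res [0.442 0.463] end th 3.09 w -1.15
F [[0.04, -5.15, -1.59], [-0.09, -3.01, -2.08]] y -0.0985 -0.0981 x,z [0.58   0.1052] yc-y 0.001
rows -0.14 0 0 0 0 0 0;0.02 0 0 0 0 0 0;0.03 0 0 0 0 0 0;0.02 0 0 0 0 0 0 -> yc -0.0996
```

```bash
python3 - <<'E'
import json
L=json.load(open("log.json"));print(L.pop());json.dump(L,open("log.json","w"))
s=open("p.py").read()
s=s.replace("Y0=-.0982","Y0=-.0994").replace("y=Y0-g+e*np.sin(P[:,0])","y=Y0-g+.0078*np.sin(P[:,0])+.0002*np.cos(P[:,0])")
s=s.replace("r=least_squares(f,[a[0],w0])","r=least_squares(f,[a[0],w0],loss='soft_l1',f_scale=.02)")
open("p.py","w").write(s)
E
python3 -m crank '0.05 0 0 0 0 0 0;0.03 0 0 0 0 0 0;0.02 0 0 0 0 0 0;0.02 0 0 0 0 0 0' && python3 p.py -0.0939 0 0 4 5
```

```text
[22.8, 3.067788550631212, 0.05990696085945634, 78.0]
clock: 23.18
tool_pos: [0.5799, -0.0948, 0.1052]
orientation: [0.001, 0.707, 0.707, -0.001]
contact_force: [-1.2, -5.3, -1.0]
opening: 0.0348
gripper_force: 126.4
t 23.1833 th 2.325 w -1.365 res [0.004 0.013] end th 1.87 w -1.35
F [[-1.25, -5.3, -1.03], [-1.25, -5.3, -1.03]] y -0.0948 -0.0948 x,z [0.5799 0.1052] yc-y 0.0009
rows 0.02 0 0 0 0 0 0;0.02 0 0 0 0 0 0;0.01 0 0 0 0 0 0;0.01 0 0 0 0 0 0 -> yc -0.0921
```

```bash
python3 -m crank '0.02 0 0 0 0 0 0;0.02 0 0 0 0 0 0;0.01 0 0 0 0 0 0;0.01 0 0 0 0 0 0' && python3 p.py -0.0921 0 0 3 5 scene; tail -c 90 log.json
```

```text
clock: 23.52
tool_pos: [0.58, -0.0925, 0.1052]
orientation: [0.0, 0.707, 0.707, -0.0]
contact_force: [-0.5, -5.0, -2.2]
opening: 0.0348
gripper_force: 126.4
t 23.5667 th 1.953 w -1.316 res [ 0.097 -0.312] end th 1.63 w -1.29
F [[-0.53, -4.99, -2.16], [-0.23, -3.78, -0.8]] y -0.0925 -0.0923 x,z [0.58   0.1051] yc-y 0.0004
rows 0.01 0 0 0 0 0 0;0 0 0 0 0 0 0;0.01 0 0 0 0 0 0 -> yc -0.0915
, 0.061720976440742065, 1819.0], [23.5167, 2.3306517376424085, 0.06092915592810024, 92.0]]
```

The table lags the model (2.33 seen against 1.87 predicted), so there is more friction than assumed. I'll refit μ and the rim parameters from the records.

```bash
cat > fit.py <<'E'
import json,sys
import plan
from plan import *
def wrap(v): return (v+np.pi)%(2*np.pi)-np.pi
FR=[(20.95,-.1059,1.95),(21.0,-.1059,2.49),(21.25,-.1068,5.1),(21.583,-.1071,4.6),(21.633,-.1071,4.5),(22.05,-.1041,6.7),(22.467,-.1002,7.7),(22.8,-.0975,5.15),(22.85,-.0975,3.0),(23.183,-.0939,5.3),(23.517,-.0921,5.0),(23.567,-.0921,3.8)]
FR+=json.load(open("fr.json")) if __import__("os").path.exists("fr.json") else []
T=[20.8]+[f[0] for f in FR];V=[0]+[f[2] for f in FR]
Nf=lambda q:np.interp(q,T,V)
L=np.array(json.load(open("log.json")));L=L[L[:,0]>16.5]
def f(x):
    plan.mu=x[2];return wrap(sim(x[:2],L[:,0],.376,Nf)[:,0]-L[:,1])
def fit():
    r=least_squares(f,[L[0,1],-1.72,.08],loss='soft_l1',f_scale=.02,x_scale=[.1,.1,.03])
    plan.mu=r.x[2];A=np.array(FR);th_=sim(r.x[:2],np.r_[L[0,0],A[:,0]],.376,Nf)[1:]
    # F = k*(yc - y0 - e sin th): linear lsq with prior-free e
    M=np.c_[A[:,1],np.ones(len(A)),-np.sin(th_[:,0]),-np.cos(th_[:,0])]
    return r,A,th_,M
if __name__=="__main__":
    r,A,t_,M=fit();print("fit",r.x.round(4),"res",f(r.x).round(3)[-7:]);
    s=np.linalg.lstsq(M,A[:,2],rcond=None);k=s[0][0];print("k",k,"y0",-s[0][1]/k,"e",s[0][2]/k,s[0][3]/k,"res",(M@s[0]-A[:,2]).round(1));print(np.c_[A[:,0],wrap(t_[:,0]),t_[:,1]].round(3)[-4:])
E
python3 - <<'E'
import json
L=json.load(open("log.json"));L.insert(-1,[22.8, 3.067788550631212, 0.0599, 78.0]);json.dump(L,open("log.json","w"))
E
python3 fit.py
```

```text
fit [-1.7303 -1.6544  0.1098] res [-0.022 -0.035 -0.004  0.012  0.052 -0.026 -0.134]
k 3574.993219445716 y0 -0.10018005688857205 e 0.008244007937652181 -0.00034444312937820227 res [ 0.1  0.9 -0.4 -0.3 -0.7  0.1 -0.1  0.3  0.7  0.6 -0.7 -0.4]
[[22.85   2.982 -1.199]
 [23.183  2.586 -1.179]
 [23.517  2.196 -1.152]
 [23.567  2.139 -1.147]]
```

```bash
cat > q.py <<'E'
# q.py yc Ntarget nrows [cam]
import fit
from fit import *
yc,N,n=float(sys.argv[1]),float(sys.argv[2]),int(sys.argv[3]);cam=sys.argv[4] if len(sys.argv)>4 else None
s0=sense();new=[(s0["clock"],yc,-s0["contact_force"][1])]
if cam:
    b=th(cam)
    if b: Lr=json.load(open("log.json"))+[[float(v) for v in b]];json.dump(Lr,open("log.json","w"));Lr=np.array(Lr);fit.L=Lr[Lr[:,0]>16.5];print("seen",np.round(b,3))
    else: print("no knob")
    s1=sense();new.append((s1["clock"],yc,-s1["contact_force"][1]))
old=json.load(open("fr.json")) if __import__("os").path.exists("fr.json") else []
json.dump(old+new,open("fr.json","w"))
fit.FR+=new;fit.T+=[v[0] for v in new];fit.V+=[max(0,v[2]) for v in new]
r,A,t_,M=fit.fit();k=3600.
w=np.exp((A[:,0]-A[-1,0])/4)
# unknown y0,es,ec : yc-F/k = y0+es sin+ec cos ; priors
B=np.r_[np.c_[np.ones(len(A)),np.sin(t_[:,0]),np.cos(t_[:,0])]*w[:,None],[[0,4,0],[0,0,4]]];c=np.r_[(A[:,1]-A[:,2]/k)*w,[.009*4,0]]
y0,es,ec=np.linalg.lstsq(B,c,rcond=None)[0]
x=t_[-1];P=sim(x,A[-1,0]+np.arange(n+1)/12,.376,lambda q:N)
y=y0+es*np.sin(P[:,0])+ec*np.cos(P[:,0])+N/k
print("t",A[-1,0],"th",wrap(x[0]).round(3),"w",x[1].round(3),"mu",r.x[2].round(3),"res",fit.f(r.x)[-3:].round(3),"| y0,e",y0.round(5),es.round(5),ec.round(5),"| endth",wrap(P[-1,0]).round(2),P[-1,1].round(2))
print("F",[round(v[2],2) for v in new],"x",s0["tool_pos"].round(4),"rim now5N",y[0].round(4))
cc=yc;U=[]
for v in y[1:]:
    u=round((v-cc)/.03,2);U.append(u);cc+=u*.03
print(";".join(f"{u:g} 0 0 0 0 0 0" for u in U),"-> yc",round(cc,4))
E
python3 - <<'E'
E
python3 q.py -0.0921 5 4
```

```text
Traceback (most recent call last):
  File "q.py", line 13, in <module>
    fit.FR+=new;fit.T+=[v[0] for v in new];fit.V+=[max(0,v[2]) for v in new]
    ^^^^^^
AttributeError: 'function' object has no attribute 'FR'
```

```bash
rm -f fr.json; sed -i 's/^from fit import \*/from plan import *\nfrom fit import wrap/; s/^# q.*//' q.py; python3 q.py -0.0921 5 4
```

```text
Traceback (most recent call last):
  File "q.py", line 15, in <module>
    r,A,t_,M=fit.fit();k=3600.
             ~~~~~~~^^
  File "fit.py", line 14, in fit
    plan.mu=r.x[2];A=np.array(FR);th_=sim(r.x[:2],np.r_[L[0,0],A[:,0]],.376,Nf)[1:]
                                      ~~~^^^^^^^^^^^^^^^^^^^^^^^^^^^^^^^^^^^^^^
  File "plan.py", line 19, in sim
    return odeint(f,x,ts,hmax=.02)
ValueError: The values in t must be monotonically increasing or monotonically decreasing; repeated values are allowed.
```

```bash
rm -f fr.json; sed -i 's/,(23.567,-.0921,3.8)//' fit.py; python3 q.py -0.0921 5 4
```

```text
t 23.5667 th 2.27 w -1.026 mu 0.149 res [ 0.032  0.022 -0.009] | y0,e -0.09963 0.00896 -1e-05 | endth 1.94 -0.98
F [np.float64(3.78)] x [ 0.58   -0.0923  0.1051] rim now5N -0.0914
0.04 0 0 0 0 0 0;0.01 0 0 0 0 0 0;0.01 0 0 0 0 0 0;0.01 0 0 0 0 0 0 -> yc -0.09
```

The fit is now consistent: e ≈ 9.0 mm, θ = 2.27, ω = −1.03.

```bash
python3 -m crank '0.03 0 0 0 0 0 0;0.02 0 0 0 0 0 0;0.01 0 0 0 0 0 0;0.01 0 0 0 0 0 0' |grep -i force && python3 q.py -0.09 5 4
```

```text
contact_force: [-0.4, -6.3, -1.6]
gripper_force: 126.4
t 23.9 th 1.935 w -0.977 mu 0.149 res [ 0.032  0.022 -0.009] | y0,e -0.0997 0.00894 -1e-05 | endth 1.62 -0.92
F [np.float64(6.28)] x [ 0.5799 -0.0907  0.1052] rim now5N -0.09
0.01 0 0 0 0 0 0;0 0 0 0 0 0 0;0.01 0 0 0 0 0 0;0 0 0 0 0 0 0 -> yc -0.0894
```

```bash
python3 -m crank '0 0 0 0 0 0 0;0 0 0 0 0 0 0;0 0 0 0 0 0 0;0.01 0 0 0 0 0 0' |grep -i contact && python3 q.py -0.0897 5 4 scene
```

```text
contact_force: [-0.7, -5.6, -0.9]
seen [2.4233e+01 1.5840e+00 5.9000e-02 8.3000e+01]
t 24.2833 th 1.375 w -1.107 mu 0.084 res [ 0.067 -0.066 -0.154] | y0,e -0.09984 0.00889 -7e-05 | endth 1.02 -1.05
F [np.float64(5.64), np.float64(6.04)] x [ 0.58   -0.0902  0.1052] rim now5N -0.0897
-0.01 0 0 0 0 0 0;-0.01 0 0 0 0 0 0;-0.01 0 0 0 0 0 0;-0.01 0 0 0 0 0 0 -> yc -0.0909
```

```bash
sed -i "s/f_scale=.02/f_scale=.1/; s/-1.72,.08/-1.65,.15/; s/L\[:,0\]>16.5/L[:,0]>17.4/" fit.py; sed -i 's/Lr\[:,0\]>16.5/Lr[:,0]>17.4/' q.py
python3 - <<'E'
import json
f=json.load(open("fr.json"));json.dump(f[:-1],open("fr.json","w"))
E
python3 q.py -0.0897 5 4; python3 fit.py
```

```text
t 24.2833 th 1.534 w -0.955 mu 0.131 res [ 0.046 -0.012 -0.002] | y0,e -0.09982 0.00891 -6e-05 | endth 1.23 -0.89
F [np.float64(6.04)] x [ 0.5799 -0.0902  0.1052] rim now5N -0.0895
0 0 0 0 0 0 0;0 0 0 0 0 0 0;-0.01 0 0 0 0 0 0;-0 0 0 0 0 0 0 -> yc -0.09
fit [-1.7247 -1.6517  0.131 ] res [-0.025  0.006  0.027  0.073  0.046 -0.012 -0.002]
k 3394.836080716528 y0 -0.09995910567550492 e 0.008517263663084152 -0.0005654658893982145 res [ 0.2  0.9 -0.4 -0.4 -0.7 -0.2 -0.2  0.5  1.   0.7 -0.8 -0.6 -0.3  0.3
 -0. ]
[[23.567  2.265 -1.071]
 [23.9    1.914 -1.028]
 [24.233  1.582 -0.966]
 [24.283  1.534 -0.955]]
```

```bash
python3 -m crank '0 0 0 0 0 0 0;-0.01 0 0 0 0 0 0;-0.01 0 0 0 0 0 0;-0.01 0 0 0 0 0 0' |grep -i contact && python3 q.py -0.0906 5 5
```

```text
contact_force: [0.5, -3.9, -2.4]
t 24.6167 th 1.227 w -0.888 mu 0.131 res [ 0.046 -0.012 -0.002] | y0,e -0.09985 0.00891 -6e-05 | endth 0.88 -0.79
F [np.float64(3.87)] x [ 0.58   -0.0908  0.1052] rim now5N -0.0901
0.01 0 0 0 0 0 0;-0.01 0 0 0 0 0 0;-0.01 0 0 0 0 0 0;-0.01 0 0 0 0 0 0;-0.01 0 0 0 0 0 0 -> yc -0.0915
```

```bash
python3 -m crank '0.01 0 0 0 0 0 0;-0.01 0 0 0 0 0 0;-0.01 0 0 0 0 0 0;-0.01 0 0 0 0 0 0;-0.01 0 0 0 0 0 0' |grep -i contact && python3 q.py -0.0915 5 5 scene
```

```text
contact_force: [-0.5, -5.0, -1.3]
seen [2.5033e+01 9.3800e-01 6.0000e-02 9.2000e+01]
t 25.0833 th 0.895 w -0.727 mu 0.146 res [-0.023  0.015 -0.006] | y0,e -0.09999 0.00893 -5e-05 | endth 0.62 -0.61
F [np.float64(5.0), np.float64(6.67)] x [ 0.58   -0.092   0.1052] rim now5N -0.0917
-0.02 0 0 0 0 0 0;-0.01 0 0 0 0 0 0;-0.01 0 0 0 0 0 0;-0.01 0 0 0 0 0 0;-0.02 0 0 0 0 0 0 -> yc -0.0936
```

```bash
python3 -m crank '-0.02 0 0 0 0 0 0;-0.01 0 0 0 0 0 0;-0.01 0 0 0 0 0 0;-0.01 0 0 0 0 0 0;-0.02 0 0 0 0 0 0' |grep -i contact && python3 q.py -0.0936 5 5 scene
```

```text
contact_force: [-0.5, -4.4, -1.5]
seen [2.55e+01 6.40e-01 5.90e-02 8.60e+01]
t 25.55 th 0.59 w -0.586 mu 0.145 res [ 0.017 -0.006 -0.021] | y0,e -0.09998 0.00894 -4e-05 | endth 0.37 -0.46
F [np.float64(4.37), np.float64(5.18)] x [ 0.58   -0.0939  0.1052] rim now5N -0.0937
-0.01 0 0 0 0 0 0;-0.02 0 0 0 0 0 0;-0.01 0 0 0 0 0 0;-0.01 0 0 0 0 0 0;-0.01 0 0 0 0 0 0 -> yc -0.0954
```

```bash
python3 -m crank '-0.01 0 0 0 0 0 0;-0.02 0 0 0 0 0 0;-0.01 0 0 0 0 0 0;-0.01 0 0 0 0 0 0;-0.01 0 0 0 0 0 0' |grep -i contact && python3 q.py -0.0954 5 5 scene
```

```text
contact_force: [-1.2, -4.4, -0.4]
seen [2.5967e+01 4.1400e-01 6.1000e-02 9.9000e+01]
t 26.0167 th 0.387 w -0.425 mu 0.151 res [ 0.012  0.006 -0.006] | y0,e -0.10012 0.00895 -6e-05 | endth 0.24 -0.29
F [np.float64(4.43), np.float64(6.09)] x [ 0.58   -0.0956  0.1052] rim now5N -0.0954
-0.01 0 0 0 0 0 0;-0.01 0 0 0 0 0 0;-0.01 0 0 0 0 0 0;-0.01 0 0 0 0 0 0;-0 0 0 0 0 0 0 -> yc -0.0966
```

```bash
python3 -m crank '-0.01 0 0 0 0 0 0;-0.01 0 0 0 0 0 0;-0.01 0 0 0 0 0 0;-0.01 0 0 0 0 0 0;-0.01 0 0 0 0 0 0' |grep -i contact && python3 q.py -0.0969 4 6 scene
```

```text
contact_force: [-0.8, -5.0, -1.7]
seen [2.6433e+01 2.4600e-01 6.0000e-02 9.8000e+01]
t 26.4833 th 0.211 w -0.276 mu 0.148 res [ 0.001 -0.016 -0.021] | y0,e -0.10012 0.00896 -5e-05 | endth 0.11 -0.15
F [np.float64(4.98), np.float64(5.31)] x [ 0.58   -0.097   0.1051] rim now5N -0.0972
-0.02 0 0 0 0 0 0;-0 0 0 0 0 0 0;-0.01 0 0 0 0 0 0;-0 0 0 0 0 0 0;-0.01 0 0 0 0 0 0;-0 0 0 0 0 0 0 -> yc -0.0981
```

```bash
python3 -m crank '-0.01 0 0 0 0 0 0;0 0 0 0 0 0 0;-0.01 0 0 0 0 0 0;0 0 0 0 0 0 0;-0.01 0 0 0 0 0 0;0 0 0 0 0 0 0' |grep -i contact && python3 q.py -0.0978 4 6 scene
```

```text
contact_force: [-0.1, -4.9, -0.6]
seen [2.6983e+01 1.4900e-01 6.0000e-02 9.4000e+01]
t 27.0333 th 0.008 w -0.106 mu 0.145 res [-0.109 -0.117 -0.136] | y0,e -0.09963 0.00895 7e-05 | endth -0.01 0.0
F [np.float64(4.92), np.float64(4.85)] x [ 0.5801 -0.0979  0.1051] rim now5N -0.0984
-0.02 0 0 0 0 0 0;-0 0 0 0 0 0 0;-0 0 0 0 0 0 0;-0.01 0 0 0 0 0 0;0 0 0 0 0 0 0;0 0 0 0 0 0 0 -> yc -0.0987
```

```bash
for i in 1; do python3 -m crank '-0.01 0 0 0 0 0 0;0 0 0 0 0 0 0;0 0 0 0 0 0 0;0 0 0 0 0 0 0;-0.01 0 0 0 0 0 0;0 0 0 0 0 0 0' |grep -i contact; python3 m.py; python3 m.py; done
```

```text
contact_force: [-0.8, -3.8, -1.7]
wrist None
scene [27.583, 0.149, 0.06, 95.0]
F [ 0.69 -3.69 -1.02] p [ 0.5804 -0.0981  0.1052]
wrist None
scene [27.683, 0.149, 0.06, 95.0]
F [ 1.58 -2.86 -1.21] p [ 0.5804 -0.0981  0.1052]
```

```bash
python3 -m crank '0 0 0 0 0 0 0;0 0 0 0 0 0 0;0 0 0 0 0 0 0;0 0 0 0 0 0 0;0 0 0 0 0 0 0;0 0 0 0 0 0 0' |grep -i contact; python3 m.py; python3 -m crank '0 0 0 0 0 0 0;0 0 0 0 0 0 0;0 0 0 0 0 0 0;0 0 0 0 0 0 0;0 0 0 0 0 0 0;0 0 0 0 0 0 0' |grep -i contact; python3 m.py
```

```text
contact_force: [0.2, -2.4, -1.8]
wrist None
scene [28.283, 0.149, 0.06, 95.0]
F [ 0.7  -1.66 -1.9 ] p [ 0.5799 -0.0982  0.1051]
contact_force: [0.1, -0.2, -2.1]
wrist None
scene [28.883, 0.149, 0.06, 95.0]
F [ 0.52 -0.84 -1.57] p [ 0.5799 -0.0982  0.1051]
```

```bash
python3 -m crank '0.01 0 0 0 0 0 0;0.01 0 0 0 0 0 0;0.01 0 0 0 0 0 0;0 0 0 0 0 0 0' |grep -iE "contact|tool"; python3 m.py; python3 -m crank '0 0 0 0 0 0 0;0 0 0 0 0 0 0;0 0 0 0 0 0 0;0 0 0 0 0 0 0;0 0 0 0 0 0 0;0 0 0 0 0 0 0' |grep -i contact; python3 m.py;python3 -m crank '0 0 0 0 0 0 0;0 0 0 0 0 0 0;0 0 0 0 0 0 0;0 0 0 0 0 0 0;0 0 0 0 0 0 0;0 0 0 0 0 0 0' |grep -i contact; python3 m.py
```

```text
tool_pos: [0.5801, -0.098, 0.1051]
contact_force: [-0.5, -2.3, -1.5]
wrist None
scene [29.317, 0.15, 0.06, 96.0]
F [ 0.52 -2.58 -3.22] p [ 0.5801 -0.098   0.1051]
contact_force: [1.4, -4.6, -1.4]
wrist None
scene [29.917, 0.149, 0.06, 94.0]
F [-0.19 -5.13 -1.1 ] p [ 0.5802 -0.0979  0.1052]
contact_force: [0.7, -4.8, -1.9]
wrist None
scene [30.517, 0.149, 0.06, 94.0]
F [-0.07 -4.81 -1.98] p [ 0.5801 -0.0978  0.1052]
```

```bash
for k in 1; do python3 -m crank '0 0 0 0 0 0 0;0 0 0 0 0 0 0;0 0 0 0 0 0 0;0 0 0 0 0 0 0;0 0 0 0 0 0 0;0 0 0 0 0 0 0;0 0 0 0 0 0 0;0 0 0 0 0 0 0;0 0 0 0 0 0 0;0 0 0 0 0 0 0;0 0 0 0 0 0 0;0 0 0 0 0 0 0'>/dev/null; done; python3 log.py 4; python3 -m crank '0 0 0 0 0 0 0;0 0 0 0 0 0 0;0 0 0 0 0 0 0;0 0 0 0 0 0 0;0 0 0 0 0 0 0;0 0 0 0 0 0 0;0 0 0 0 0 0 0;0 0 0 0 0 0 0;0 0 0 0 0 0 0;0 0 0 0 0 0 0;0 0 0 0 0 0 0;0 0 0 0 0 0 0'; python3 log.py 4
python3 - <<'E'
from h import *
W=snapshot("wrist");cv2.imwrite("pics/w5.png",W["frame"][:,:,::-1])
E
```

```text
clock 31.9667 tool [ 0.5802 -0.0979  0.1052] [0. 0. 0.] F [ 0.82 -5.13 -1.3 ] [0.46 0.38 0.42]
[[26.433, 0.246, 0.06, 98.0], [26.983, 0.149, 0.06, 94.0], [31.617, 0.149, 0.06, 94.0], [31.717, 0.149, 0.06, 94.0], [31.817, 0.149, 0.06, 95.0], [31.917, 0.149, 0.06, 94.0]]
clock: 32.97
tool_pos: [0.5801, -0.0979, 0.1052]
orientation: [0.0, 0.707, 0.707, -0.0]
contact_force: [0.7, -4.3, -2.1]
opening: 0.0345
gripper_force: 126.5
clock 33.3667 tool [ 0.5802 -0.0979  0.1052] [0. 0. 0.] F [ 0.57 -5.17 -1.91] [0.26 0.51 0.55]
[[31.817, 0.149, 0.06, 95.0], [31.917, 0.149, 0.06, 94.0], [33.017, 0.149, 0.06, 94.0], [33.117, 0.149, 0.06, 94.0], [33.217, 0.149, 0.06, 94.0], [33.317, 0.149, 0.06, 94.0]]
```

View pics/w5.png

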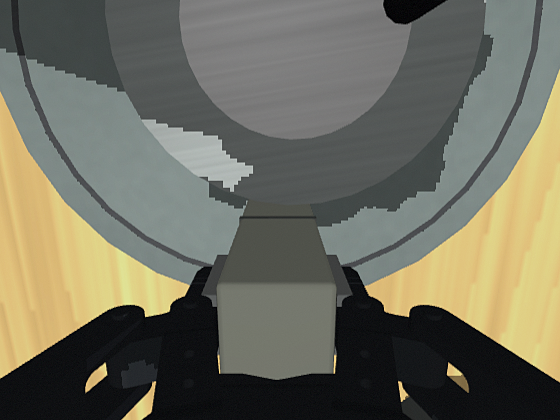

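The picture shows the block, upright and held, resting on the rim at (280,203). The platen is still (θ steady at 0.149 for over 6 s) and the force is a steady 5 N. Handing in.

```bash
python3 -c "from rig import *;print(close_job())"
```

```text
the job is handed in; nothing more can be done
None
```

I handed the job in at about 33 s. After one push the turntable ran free at about 2.2 rad/s (a turn in about 2.8 s, faster than the 3–4 s asked) and had coasted to about 1.5 rad/s when I laid the block on the rim; the block then followed it for about 6 s at sampled forces of 2 to 8 N. After the stop the force dipped to about 0.5 N for roughly a second before I restored it, and at hand-in the block rested on the still platen at a steady 5 N; no verdict came back.

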